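# Lock the stage carriage with its pin

### The arm

A 7-joint arm with a two-finger parallel gripper is mounted at the origin on a cart in front of the work surface, level with it; the furniture and walls round the work are solid. World frame = base frame: x ahead of the robot, y to its left, z up, the work surface at z = 0. Lengths are in m, angles in degrees, forces in N, time in s.
With the tool pointing down it reaches from about 0.35 to 0.9 m from the base axis. Payload 19.9 kg.
Tool frame: the origin (TCP) lies on the centre line of the jaws, within the pads' length; the fingertips stand 17 mm ahead of it and the grasp point (between the pads) lies 2 mm behind it (manip.tips_ahead is the z of the fingertips in the tool frame, in m); z points along the fingers, y is the line along which they close (so a half turn about z gives the same grasp; the last joint's range is limited). The gripper opens to 85 mm and grips with 20 to 120 N. Pads are 22 mm wide; open, the fingers measure 114 mm over their backs; the gripper's body (76 mm by 85 mm) begins 54 mm behind the grasp point. The pads swing forward as they close: fully open they stand 13 mm farther back than shut.
Start: joints at [65.002, 23.915, -0.59, 92.452, 0.269, 63.638, -3.037], TCP at [0.24, -0.577, 0.248] pointing down, gripper open.
Joint ranges: [-161.28, 161.28], [-22.2, 115.67], [-73.04, 71.86], [3.21, 147.25], [-68.34, 248.33], [10.77, 114.83], [-161.83, 161.83]. Speed limits (degrees/s): [108.29, 108.29, 136.94, 136.94, 172.46, 172.46, 172.46].

### API

Orientations are given as a 3x3 rotation matrix whose columns are the frame's x, y, z axes.
In Python, from station import monitor, cams, ticket, manip gives the robot as it stands.
- The arm moves only by the tool play_rows, never from a script. Its argument "steps" is a list of rows, each an object with "travel": the shift along the tool's x, y, z in m, a list of three; "delta_rot": the turn, a rotation vector about the tool's x, y, z in degrees, a list of three. A call has 1 to 10 rows; each row is the pose to reach, as a shift and turn from the pose commanded when the call began, along the tool's axes at that moment; what a row does not reach only later rows make up. A row lasts 1/8 s, in which the tool goes at most 62.5 mm and 10.7 degrees, less where a joint would pass 70% of its speed; a pose out of reach is approached as far as the arm can. A call with a gripper value outside its range is refused whole. "hand" is the finger opening in m, from 0 to 0.0854, set as the call begins (left out, the last holds). The fingers move at their own pace and stop on an object; "squeeze" is the grip in N (left out, the last holds). Time passes only in rows, so rows that repeat a pose let the fingers close. It gives the time, the measured TCP pose, the force, the opening and the grip force at its end, in the units of the state.
- monitor.state(): the state, without advancing time (a new reading comes with each control period).
- cams.camera(name): name is "scene" or "top" or "wrist"; returns the picture (384x512x3 uint8, red, green, blue); there is no depth.
- cams.camera_model(name): a dict with "fx", "fy", "cx", "cy" (pixels), "k1" (the pictures are not rectified: a ray, as slopes to the right and down, at radius r is drawn at 1 + k1 r^2 times it, then the intrinsics apply), "pose" (4x4, takes a point from camera to world coordinates). Camera axes: x right, y up, looking along -z (the intrinsics and any distortion apply to the point x, -y, -z); pixel columns grow to the right and rows downward; lengths in m; the calibration is good to about 2 mm. A picture is of the moment at which its call begins: read the wrist's pose just before it. camera_model takes no time and is no camera call; for the wrist camera it gives the pose at the moment of the call.
- ticket.close_job(): hands the job in; it is judged then, once.
The state is a dict: "time": time; "q": joint angles; "qd": joint speeds; "joint_torque": joint torques, N m; "tcp_pos": TCP position; "tcp_rot": TCP orientation; "force": force on the tool from outside, world axes, zero at the start; "ft_torque": the same for the moment, N m; "grip_width": finger opening in m; "gripper_force": force on a finger pad.
Only numpy, scipy, OpenCV 4.12 (cv2) and the standard library are available. Lean on these libraries where they do the work, as an engineer would, in place of code of your own. Each camera call takes 0.05 s, during which the arm holds its last target. There are 200 camera calls.

### The job

Lock the positioner stage for transport: take the lock pin with the slim, tall handle from the pin block, put its tip through the slot in the stage's cover and feel along the slot for the hole in the hidden carriage until the pin drops in, with its collar fully home flat on the cover. Then swing the keeper bar fully shut over the pin's collar and let go. Leave the other pin in the block and the things lying round about where they are.

Things in the scene. Friction and masses are not known exactly. Their poses are not given: they have to be found in the camera images.
- stage: Positioner stage, a fixed closed grey box with an aluminium cover, 120 x 170 mm on a base of 130 x 190 mm; cover top at 50 mm. Origin: centre of its underside; y runs along the slot in the cover, x across it, z up. A braked carriage, which cannot move, is hidden inside. A black hand knob sticks out of the -y end.
- slot_mid (a point): Middle of the slot, at the cover's top face (50 mm above the stage's origin); axes as the stage. The slot is 12 mm wide (x) and 66 mm long (y -33 to +33 mm), through the 5 mm cover, on the stage's centreline.
- carriage_top (a point): Point on the carriage's top face, 17 mm below point slot_mid; NOT the hole. The face is flat and solid under the whole slot but for one round chamfered hole, 12 mm wide and 25 mm deep, for the pin: on the slot's centreline, its centre anywhere from 20 mm to the -y side to 20 mm to the +y side of this point. It can hardly be seen and must be felt.
- pin_block: Fixed aluminium block, 58 x 138 x 40 mm, with two vertical holes 11 mm wide at y = -38 and +38 mm; each holds a pin, standing upright with its collar on the block's top. Either pin can be in either hole. Origin: centre of its underside.
- lock_pin: The lock pin to use: loose, upright, about 70 g, 78 mm long. Steel shank 9 mm thick, 33 mm long, its last 3 mm tapered to 5 mm; steel collar 34 mm across, 5 mm thick; slim black round handle 14 mm across, 40 mm tall. Origin: the tip's end; z up the pin; collar underside at z = 33 mm, handle from 38 to 78 mm. When home, the collar lies on the cover and the tip is 33 mm below the cover top.
- spare_pin: The other pin in the block, not to be used: the same collar, but a thick short black handle 24 mm across and 22 mm tall, shank 22 mm long. Origin at its tip.
- keeper (a joint): Keeper bar on the cover, rad: 0 = shut at its stop (parallel to the slot, over the -x part of the collar of a pin that is home), 0.95 = swung fully out to the stage's -x side. Turns about a vertical hinge with light friction, stays where left. Flat steel bar 14 mm wide, from 7 to 11 mm above the cover: it passes over a collar that is home.
- keeper_hinge (a point): Hinge of the keeper, 9 mm above the cover, at x = -18, y = -50 mm in the stage's frame.
- keeper_post (a point): Top centre of the black round post at the keeper's free end, the thing to move it by: 12 mm across, rising 26 mm above the bar to 37 mm above the cover, 100 mm from the hinge. Shut, it stands at x = -18, y = +50 mm in the stage's frame.
- blue_box: Bystander: small blue box, 56 x 80 x 47 mm. Origin: centre of its underside. To the right of it, from y = -0.45 m on and x = 0.38 m on, fixed instruments are stacked about 0.3 m high, near the arm's way from its start: rise first.
- torque_wrench: Bystander: small grey torque wrench, 20 x 139 x 14 mm, lying. Origin: centre of its underside.
- side_cutters: Bystander: side cutters with red handles, 54 x 134 x 16 mm, lying. Origin: centre of its underside.
Things that resemble listed ones, but are neither listed nor needed, are in the scene too. What is shaped like the lock_pin but orange, purple or turquoise is not meant.

How it is judged:
By the outcome, as a careful person would: the job done as asked, in the order asked, and still so for the second after the job is handed in, with the robot touching nothing.
It also fails if it takes over 64 s, if anything falls off the work surface, if the arm or the gripper's body presses on something with over 40 N, if the wrist force passes 120 N, or if a joint passes its speed limit or range.

## Working session

There is one attempt and no reset: what is moved stays moved. The work goes in short steps, Python scripts to look and compute and a tool call to move; the robot and the scene stay as the last step left them, time stands still between calls to the robot, and variables do not carry over. Pictures are saved under pics/ and viewed, at most 10 in all, crops included, and the job is handed in when it is done.

Besides the shell and the picture viewer there is one more tool, called as name(argument=value, ...), one argument or row to a line, values as JSON. play_rows: Moves the arm, as the interface text tells. Its arguments: {"type":"object","properties":{"steps":{"type":"array","items":{"type":"object","properties":{"travel":{"type":"array","items":{"type":"number"}},"delta_rot":{"type":"array","items":{"type":"number"}}}}},"hand":{"type":"number"},"squeeze":{"type":"number"}},"required":["steps"]}

```bash
ls; mkdir -p pics; cat > h.py <<'E'
import numpy as np, cv2
from station import monitor, cams, ticket, manip
def ray(m,u,v):
    x,y=(u-m['cx'])/m['fx'],(v-m['cy'])/m['fy']
    xu,yu=x,y
    for _ in range(20):
        s=1+m['k1']*(xu*xu+yu*yu); xu,yu=x/s,y/s
    P=np.array(m['pose']); d=P[:3,:3]@np.array([xu,-yu,-1.0]); return P[:3,3],d
def onz(m,u,v,z):
    o,d=ray(m,u,v); return o+d*(z-o[2])/d[2]
def proj(m,p):
    P=np.array(m['pose']); c=P[:3,:3].T@(np.array(p)-P[:3,3]); x,y=c[0]/-c[2],-c[1]/-c[2]
    s=1+m['k1']*(x*x+y*y); return m['fx']*x*s+m['cx'],m['fy']*y*s+m['cy']
def shot(n,f):
    im=cams.camera(n); cv2.imwrite('pics/'+f,im[:,:,::-1]); return im
E
python3 - <<'E'
from h import *
a=shot('top','top.png');b=shot('scene','scene.png')
for n in('top','scene'):
    m=cams.camera_model(n);print(n,m['fx'],m['fy'],m['cx'],m['cy'],m['k1'],np.round(m['pose'],3).tolist())
s=monitor.state();print(s['time'],s['tcp_pos'],np.round(s['tcp_rot'],3).tolist(),manip.tips_ahead,s['force'])
E
```

```text
pics
top 391.72808383688044 391.72808383688044 252.27279972600812 194.38681100186778 0.01692474191751317 [[0.042, 0.973, -0.229, 0.336], [-0.999, 0.041, -0.009, -0.009], [0.0, 0.229, 0.973, 1.184], [0.0, 0.0, 0.0, 1.0]]
scene 447.4104606702545 447.4104606702545 256.8066650701787 196.77859738042733 0.0526348597804566 [[-0.95, 0.277, -0.144, 0.378], [-0.312, -0.827, 0.468, 0.593], [0.011, 0.49, 0.872, 1.182], [0.0, 0.0, 0.0, 1.0]]
0.1 [ 0.24027054 -0.57665534  0.24773094] [[0.923, 0.385, -0.001], [0.385, -0.923, 0.001], [-0.0, -0.001, -1.0]] 0.017 [ 0.7331999  -0.75115146  0.18258387]
```

View pics/top.png

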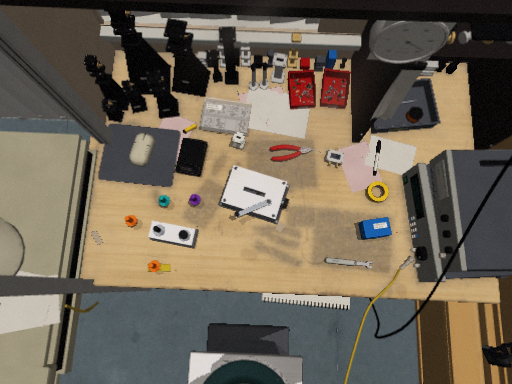

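View pics/scene.png

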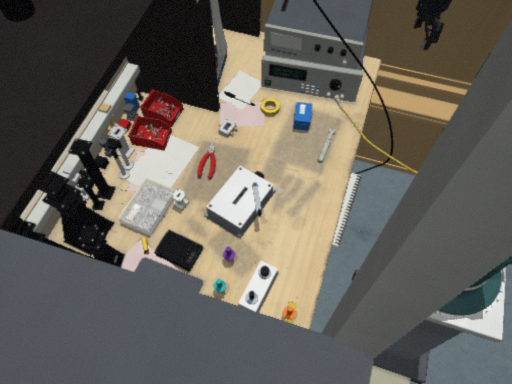

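The top view shows the stage at about (254,194), with its knob at (287,206) and the keeper across (250,210). The pin block is at (173,234). Candidate pins are at (158,230) and (184,236) in the block, plus orange, purple and turquoise decoys at (130,221), (195,200) and (163,201). I'll enlarge both views in one crop to confirm which is which.

```bash
python3 - <<'E'
from h import *
a=cv2.imread('pics/top.png');b=cv2.imread('pics/scene.png')
r=lambda im,s:cv2.resize(im,None,fx=s,fy=s,interpolation=cv2.INTER_CUBIC)
A=r(a[160:255,140:300],5)  # 800x475
B=r(b[160:325,195:295],3.6)
cv2.imwrite('pics/c1.png',A)
cv2.imwrite('pics/c2.png',B)
E
```

```text
(no output)
```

View pics/c1.png

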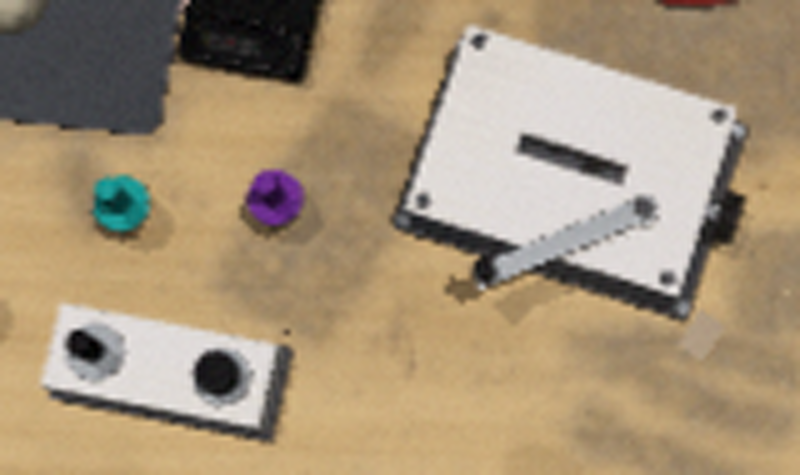

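View pics/c2.png

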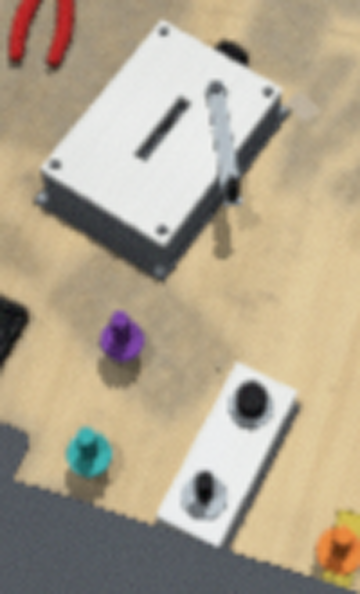

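In the enlarged crops, the pin at top (158,229) / scene (252,296) is in the block's left hole and has a slim, tall black handle, so it is the lock pin. The one at top (184,235) / scene (264,271) has a thick, short handle and is the spare. The keeper is swung out, with its post at about top (237,214). Next I'll measure.

```bash
python3 - <<'E'
from h import *
def fit(im,m,box,z,name,thr):
    x0,y0,x1,y1=box
    g=im[y0:y1,x0:x1].min(2)
    k=cv2.morphologyEx((g>thr).astype(np.uint8),cv2.MORPH_CLOSE,np.ones((5,5)) )
    cs,_=cv2.findContours(k,cv2.RETR_EXTERNAL,cv2.CHAIN_APPROX_NONE)
    c=max(cs,key=cv2.contourArea)[:,0]+[x0,y0]
    P=np.array([onz(m,u,v,z)[:2] for u,v in cv2.convexHull(c.astype(np.int32))[:,0]])
    r=cv2.minAreaRect((P*1000).astype(np.float32))
    print(name,np.round(r[0],1),np.round(r[1],1),round(r[2],1))
T=cams.camera_model('top');S=cams.camera_model('scene')
a=cv2.imread('pics/top.png');b=cv2.imread('pics/scene.png')
fit(a,T,(215,160,295,225),.05,'stage top',165)
fit(b,S,(200,160,280,240),.05,'stage scene',165)
fit(a,T,(145,215,200,250),.04,'block top',165)
fit(b,S,(237,258,280,315),.04,'block scene',165)
# slot
for n,im,m,box in(('top',a,T,(241,184,268,200)),('scene',b,S,(228,184,250,206))):
    x0,y0,x1,y1=box; k=(im[y0:y1,x0:x1].max(2)<120).astype(np.uint8)
    cs,_=cv2.findContours(k,cv2.RETR_EXTERNAL,cv2.CHAIN_APPROX_NONE);c=max(cs,key=cv2.contourArea)[:,0]+[x0,y0]
    P=np.array([onz(m,u,v,.05)[:2] for u,v in c])*1000
    r=cv2.minAreaRect(P.astype(np.float32));print('slot',n,np.round(r[0],1),np.round(r[1],1),round(r[2],1))
q=lambda u,v,c=(140,160),s=5:(c[0]+(u+.5)/s-.5,c[1]+(v+.5)/s-.5)
print('post top',onz(T,*q(484,266),.087)); print('hinge',onz(T,*q(645,207),.061))
print('pin handle top',onz(T,*q(78,344),.085),'collar',onz(T,*q(95,353),.045))
print('spare collar',onz(T,*q(221,377),.045))
q2=lambda u,v:q(u,v,(195,160),3.6)
print('scene: collar',onz(S,*q2(203,497),.045),'handle top',onz(S,*q2(206,478),.085),'hinge',onz(S,*q2(215,90),.061),'post',onz(S,*q2(232,184),.087))
E
```

```text
stage top [603.   -1.6] [173.4 138.9] 74.4
stage scene [609.4  -3.6] [171.9 128.6] 74.5
block top [480.7 233.7] [130.8  49.7] 81.5
block scene [480.  230.7] [138.2  59.5] 80.8
slot top [612.5  -2.7] [64.3 11.6] 73.5
slot scene [612.8  -3.1] [60.6  9.1] 74.2
post top [0.53848284 0.04410763 0.087     ]
hinge [ 0.58240057 -0.0471444   0.061     ]
pin handle top [0.4845285  0.27063797 0.085     ] collar [0.48506178 0.27040532 0.045     ]
spare collar [0.47411873 0.19581086 0.045     ]
scene: collar [0.48640518 0.27168518 0.045     ] handle top [0.48485956 0.26965734 0.085     ] hinge [ 0.5821448  -0.04449013  0.061     ] post [0.53869407 0.0457873  0.087     ]
```

Measured positions:
- **Lock pin:** (0.4855, 0.2702), consistent across both views and with the block geometry.
- **Slot middle:** (0.6127, −0.003), with stage +y heading 74.3°.
- **Hinge:** measured (0.582, −0.046), which matches the prediction.
- **Keeper:** open about 41°.

I'll rise first, then travel while turning the tool's y axis onto the slot direction.

play_rows(
  steps=[
    {"travel": [0, 0, -0.05], "delta_rot": [0, 0, 3]},
    {"travel": [0, 0, -0.1], "delta_rot": [0, 0, 7]},
    {"travel": [0, 0, -0.15], "delta_rot": [0, 0, 11]},
    {"travel": [0.031, -0.039, -0.15], "delta_rot": [0, 0, 15]},
    {"travel": [0.062, -0.078, -0.15], "delta_rot": [0, 0, 19]},
    {"travel": [0.093, -0.117, -0.15], "delta_rot": [0, 0, 23]},
    {"travel": [0.124, -0.156, -0.15], "delta_rot": [0, 0, 27]},
    {"travel": [0.155, -0.195, -0.15], "delta_rot": [0, 0, 31]},
    {"travel": [0.186, -0.234, -0.15], "delta_rot": [0, 0, 35]},
    {"travel": [0.217, -0.273, -0.15], "delta_rot": [0, 0, 38.3]},
  ],
  hand=0.05,
)

```text
time: 1.35
tcp_pos: [0.3358, -0.2397, 0.3981]
tcp_rot: [[0.962, -0.272, -0.0], [-0.272, -0.962, -0.0], [-0.0, 0.0, -1.0]]
force: [1.0, -0.3, 0.1]
grip_width: 0.0496
gripper_force: 0.0
```

```bash
cat >> h.py <<'E'
def st():
    s=monitor.state(); R=np.array(s['tcp_rot']); print('t',round(s['time'],2),'p',np.round(s['tcp_pos'],4),'x',np.round(R[:,0],3),'y',np.round(R[:,1],3),'z',np.round(R[:,2],4),'F',np.round(s['force'],1),'M',np.round(s['ft_torque'],2),'w',round(s['grip_width'],4),'g',s['gripper_force'])
    return s,R
def to(x,y,z):
    s,R=st(); print('travel',np.round(R.T@(np.array([x,y,z])-s['tcp_pos']),4))
E
python3 -c "
from h import *
to(.4855,.2702,.2)"
```

```text
t 1.35 p [ 0.3358 -0.2397  0.3981] x [ 0.962 -0.272 -0.   ] y [-0.272 -0.962  0.   ] z [-3.e-04 -0.e+00 -1.e+00] F [ 1.  -0.3  0.1] M [-0.01 -0.07  0.02] w 0.0496 g 0.0
travel [ 0.0053 -0.5315  0.1981]
```

play_rows(
  steps=[
    {"travel": [0, -0.053, 0.0]},
    {"travel": [0.001, -0.106, 0.0]},
    {"travel": [0.002, -0.159, 0.0]},
    {"travel": [0.002, -0.213, 0.02]},
    {"travel": [0.003, -0.266, 0.05]},
    {"travel": [0.003, -0.319, 0.08]},
    {"travel": [0.004, -0.372, 0.11]},
    {"travel": [0.005, -0.425, 0.14]},
    {"travel": [0.005, -0.478, 0.17]},
    {"travel": [0.0053, -0.5315, 0.198]},
  ],
)

```text
$.steps[0]: bad value
```

play_rows(
  steps=[
    {"travel": [0, 0, 0]},
    {"travel": [0, 0, 0]},
  ],
)

```text
$.steps[0]: bad value
```

```bash
python3 -c "
from h import *
m=cams.camera_model('wrist')
im=shot('wrist','w1.png')
to(.4855,.2702,.12)
print(proj(m,(.4855,.2702,.085)),proj(m,(.4855,.2702,.045)))
print(m['fx'],np.round(m['pose'],3).tolist())"
```

```text
t 1.4 p [ 0.3377 -0.2344  0.3985] x [ 0.963 -0.27   0.   ] y [-0.27  -0.963 -0.   ] z [ 3.e-04  3.e-04 -1.e+00] F [5.6 6.9 2. ] M [ 0.32 -0.33  0.01] w 0.0499 g 0.0
travel [ 0.0061 -0.5257  0.2787]
(np.float64(-77.17630150807358), np.float64(155.1477724097437)) (np.float64(-56.067449174794746), np.float64(151.11727543432468))
308.4240725283295 [[-0.272, 0.926, 0.26, 0.401], [-0.962, -0.263, -0.073, -0.258], [0.001, -0.27, 0.963, 0.523], [0.0, 0.0, 0.0, 1.0]]
```

View pics/w1.png

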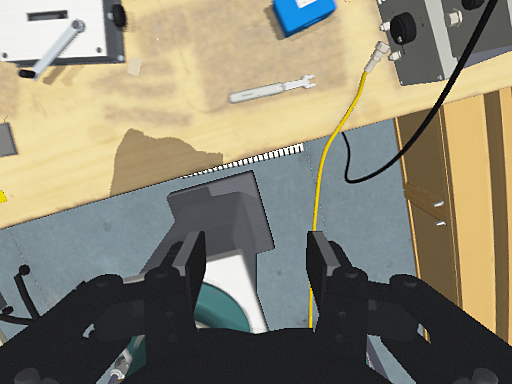

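Rows need both fields. The move was refused, so nothing moved, and this wrist view only shows the open floor and the stage's corner.

play_rows(
  steps=[
    {"travel": [0, -0.053, 0.0], "delta_rot": [0, 0, 0]},
    {"travel": [0.001, -0.106, 0.0], "delta_rot": [0, 0, 0]},
    {"travel": [0.002, -0.159, 0.0], "delta_rot": [0, 0, 0]},
    {"travel": [0.002, -0.213, 0.02], "delta_rot": [0, 0, 0]},
    {"travel": [0.003, -0.266, 0.05], "delta_rot": [0, 0, 0]},
    {"travel": [0.003, -0.319, 0.08], "delta_rot": [0, 0, 0]},
    {"travel": [0.004, -0.372, 0.11], "delta_rot": [0, 0, 0]},
    {"travel": [0.005, -0.425, 0.14], "delta_rot": [0, 0, 0]},
    {"travel": [0.005, -0.478, 0.17], "delta_rot": [0, 0, 0]},
    {"travel": [0.006, -0.526, 0.198], "delta_rot": [0, 0, 0]},
  ],
)

```text
time: 2.65
tcp_pos: [0.4839, 0.2649, 0.1988]
tcp_rot: [[0.963, -0.27, -0.001], [-0.27, -0.963, 0.0], [-0.001, 0.0, -1.0]]
force: [2.0, -1.2, 1.4]
grip_width: 0.0499
gripper_force: 0.0
```

play_rows(
  steps=[
    {"travel": [0, 0, 0], "delta_rot": [0, 0, 0]},
    {"travel": [0, 0, 0], "delta_rot": [0, 0, 0]},
  ],
)

```text
time: 2.9
tcp_pos: [0.4835, 0.2631, 0.2001]
tcp_rot: [[0.963, -0.27, -0.001], [-0.27, -0.963, -0.0], [-0.001, 0.0, -1.0]]
force: [1.0, -0.4, 0.8]
grip_width: 0.0501
gripper_force: 0.0
```

```bash
python3 -c "
from h import *
m=cams.camera_model('wrist')
im=shot('wrist','w2.png')
to(.4855,.2702,.12)
print(proj(m,(.4855,.2702,.085)),proj(m,(.4855,.2702,.045)))"
```

```text
t 2.95 p [0.4838 0.2626 0.2006] x [ 0.963 -0.271  0.   ] y [-0.271 -0.963  0.   ] z [ 3.e-04 -3.e-04 -1.e+00] F [-0.4  0.6  0.4] M [-0.05 -0.03 -0.02] w 0.0497 g 0.0
travel [-0.0004 -0.0078  0.0806]
(np.float64(246.03644812596858), np.float64(191.69638279418595)) (np.float64(247.25307718097093), np.float64(180.07477500812826))
```

View pics/w2.png

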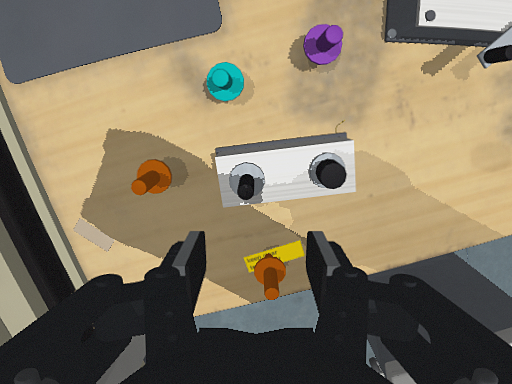

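The wrist view shows the slim pin's handle top at about (246,190), where I predicted (246,192), so the pose is confirmed. Both block pins and the decoys are as expected. Next I descend and grip.

play_rows(
  steps=[
    {"travel": [0, -0.0078, 0.02], "delta_rot": [0, 0, 0]},
    {"travel": [0, -0.0078, 0.045], "delta_rot": [0, 0, 0]},
    {"travel": [0, -0.0078, 0.07], "delta_rot": [0, 0, 0]},
    {"travel": [0, -0.0078, 0.09], "delta_rot": [0, 0, 0]},
    {"travel": [0, -0.0078, 0.105], "delta_rot": [0, 0, 0]},
    {"travel": [0, -0.0078, 0.117], "delta_rot": [0, 0, 0]},
    {"travel": [0, -0.0078, 0.127], "delta_rot": [0, 0, 0]},
    {"travel": [0, -0.0078, 0.127], "delta_rot": [0, 0, 0]},
    {"travel": [0, -0.0078, 0.127], "delta_rot": [0, 0, 0]},
  ],
)

```text
time: 4.08
tcp_pos: [0.4859, 0.2711, 0.0737]
tcp_rot: [[0.963, -0.27, 0.001], [-0.27, -0.963, 0.0], [0.0, -0.0, -1.0]]
force: [-0.5, 0.3, 0.4]
grip_width: 0.0499
gripper_force: 0.0
```

```bash
python3 -c "
from h import *
m=cams.camera_model('wrist')
im=shot('wrist','w3.png')
to(.4855,.2702,.072)"
```

```text
t 4.12 p [0.4859 0.2711 0.0738] x [ 0.963 -0.27   0.   ] y [-0.27  -0.963 -0.001] z [ 6.e-04  4.e-04 -1.e+00] F [-0.   0.6 -0.1] M [-0.01  0.01 -0.01] w 0.0496 g 0.0
travel [-0.0002  0.001   0.0018]
```

View pics/w3.png

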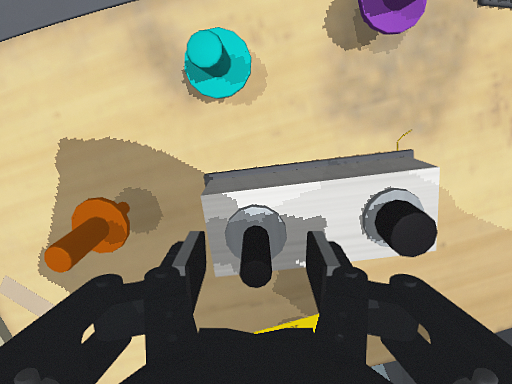

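The handle (top at (257,275)) stands centred between the pads at (205) and (308). Closing.

play_rows(
  steps=[
    {"travel": [0, 0, 0.001], "delta_rot": [0, 0, 0]},
    {"travel": [0, 0, 0.001], "delta_rot": [0, 0, 0]},
    {"travel": [0, 0, 0.001], "delta_rot": [0, 0, 0]},
    {"travel": [0, 0, 0.001], "delta_rot": [0, 0, 0]},
    {"travel": [0, 0, 0.001], "delta_rot": [0, 0, 0]},
    {"travel": [0, 0, 0.001], "delta_rot": [0, 0, 0]},
  ],
  hand=0.0,
  squeeze=70,
)

```text
time: 4.88
tcp_pos: [0.4858, 0.2709, 0.0725]
tcp_rot: [[0.963, -0.27, 0.0], [-0.27, -0.963, 0.0], [0.0, -0.0, -1.0]]
force: [-0.5, -1.3, 6.4]
grip_width: 0.012
gripper_force: 68.2
```

```bash
python3 -c "
from h import *
s,R=st()
"
```

```text
t 4.88 p [0.4858 0.2709 0.0725] x [ 0.963 -0.27   0.   ] y [-0.27  -0.963 -0.   ] z [ 2.e-04  0.e+00 -1.e+00] F [-0.5 -1.3  6.4] M [-0.35  0.21 -0.01] w 0.012 g 68.21943640708923
```

Gripped, with width 12 mm and force 68 N. Next I lift straight up and carry the pin to above the slot's +y end (+24 mm).

play_rows(
  steps=[
    {"travel": [0, 0, -0.015], "delta_rot": [0, 0, 0]},
    {"travel": [0, 0, -0.035], "delta_rot": [0, 0, 0]},
    {"travel": [0, 0, -0.065], "delta_rot": [0, 0, 0]},
    {"travel": [0, 0, -0.095], "delta_rot": [0, 0, 0]},
    {"travel": [0.01, 0.01, -0.11], "delta_rot": [0, 0, 0]},
    {"travel": [0.04, 0.042, -0.115], "delta_rot": [0, 0, 0]},
    {"travel": [0.075, 0.078, -0.115], "delta_rot": [0, 0, 0]},
    {"travel": [0.11, 0.115, -0.115], "delta_rot": [0, 0, 0]},
    {"travel": [0.145, 0.152, -0.115], "delta_rot": [0, 0, 0]},
    {"travel": [0.175, 0.185, -0.115], "delta_rot": [0, 0, 0]},
  ],
)

```text
time: 6.12
tcp_pos: [0.605, 0.0436, 0.1888]
tcp_rot: [[0.963, -0.271, 0.001], [-0.271, -0.963, 0.0], [0.001, -0.0, -1.0]]
force: [0.2, -0.1, -0.6]
grip_width: 0.0115
gripper_force: 68.3
```

play_rows(
  steps=[
    {"travel": [0.01, 0.01, 0.02], "delta_rot": [0, 0, 0]},
    {"travel": [0.02, 0.02, 0.035], "delta_rot": [0, 0, 0]},
    {"travel": [0.021, 0.0205, 0.045], "delta_rot": [0, 0, 0]},
    {"travel": [0.021, 0.0205, 0.045], "delta_rot": [0, 0, 0]},
    {"travel": [0.021, 0.0205, 0.045], "delta_rot": [0, 0, 0]},
    {"travel": [0.021, 0.0205, 0.045], "delta_rot": [0, 0, 0]},
  ],
)

```text
time: 6.88
tcp_pos: [0.619, 0.0207, 0.1429]
tcp_rot: [[0.963, -0.27, 0.001], [-0.27, -0.963, 0.0], [0.001, -0.0, -1.0]]
force: [-0.1, -0.5, -0.9]
grip_width: 0.0119
gripper_force: 68.3
```

```bash
python3 -c "
from h import *
m=cams.camera_model('wrist')
im=shot('wrist','w4.png')
to(.6192,.0201,.13)
s=monitor.state();p=s['tcp_pos'];R=np.array(s['tcp_rot'])
print('tip',proj(m,p+R[:,2]*.0655),'collar',proj(m,p+R[:,2]*.0325))
y=np.array([.2706,.9627,0]);o=np.array([.6127,-.003,.05])
print('slot ends',proj(m,o+.033*y),proj(m,o-.033*y))"
```

```text
t 6.92 p [0.619  0.0205 0.1428] x [ 0.963 -0.27   0.001] y [-0.27  -0.963 -0.   ] z [ 6.e-04  1.e-04 -1.e+00] F [ 0.6  0.1 -0.3] M [-0.02 -0.   -0.02] w 0.0117 g 68.3116865158081
travel [0.0003 0.0003 0.0128]
tip (np.float64(255.520463396974), np.float64(212.2787726030607)) collar (np.float64(255.5614835107717), np.float64(232.2522362961452))
slot ends (np.float64(243.77525624722844), np.float64(199.60992313164763)) (np.float64(332.5555579262224), np.float64(199.63018430858813))
```

View pics/w4.png

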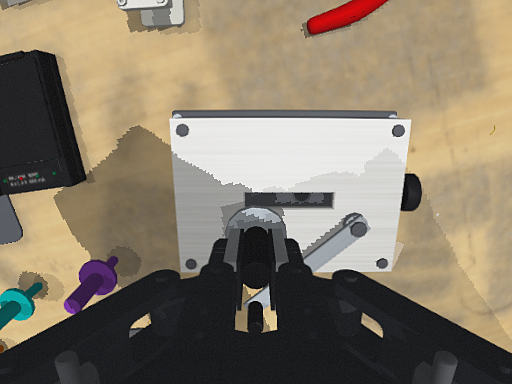

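The slot appears at (245–333, 192–208), within 1 px of the prediction. The collar hides the pin tip. A dark patch shows inside the slot near (302,195), so I'll enlarge the slot and measure it.

```bash
python3 -c "
from h import *
m=cams.camera_model('wrist')
im=cv2.imread('pics/w4.png')
c=im[184:214,236:342].astype(float)
cv2.imwrite('pics/w4c.png',cv2.resize(np.clip(c*2.0,0,255).astype(np.uint8),None,fx=7,fy=7,interpolation=cv2.INTER_NEAREST))
g=im.max(2)
k=(g[188:212,285:345]<120).astype(np.uint8)
ys,xs=np.nonzero(k); 
print('cols',xs.max()+285)
rows=[(np.nonzero(k[:,j])[0].min()+188,np.nonzero(k[:,j])[0].max()+188) for j in range(5,45,5)];print(rows)
for u,v in((290,191.5),(290,208)): print(np.round(onz(m,u,v,.05),4))
o=np.array([.6127,-.003,.05]);x=np.array([.9627,-.2706,0]);y=np.array([.2706,.9627,0])
for u,v in((302,195),(320,195)):
  p=onz(m,u,v,.033)-o; print('blob stage xy',np.round([p@x,p@y],4))
for X in(-.006,.006):
  for Y in(-.02,.02): print(proj(m,o+X*x+Y*y))
"
```

```text
cols 333
[(np.int64(193), np.int64(207)), (np.int64(193), np.int64(207)), (np.int64(193), np.int64(207)), (np.int64(193), np.int64(207)), (np.int64(193), np.int64(207)), (np.int64(193), np.int64(207)), (np.int64(193), np.int64(207)), (np.int64(193), np.int64(207))]
[ 0.6184 -0.0059  0.05  ]
[ 0.606  -0.0028  0.05  ]
blob stage xy [-0.0013 -0.0129]
blob stage xy [-0.0013 -0.0273]
(np.float64(314.54433402952804), np.float64(207.3701276846055))
(np.float64(261.051684820463), np.float64(207.3924760120827))
(np.float64(315.40383467540545), np.float64(191.9185642917023))
(np.float64(261.1415176570243), np.float64(191.8963361638056))
```

View pics/w4c.png

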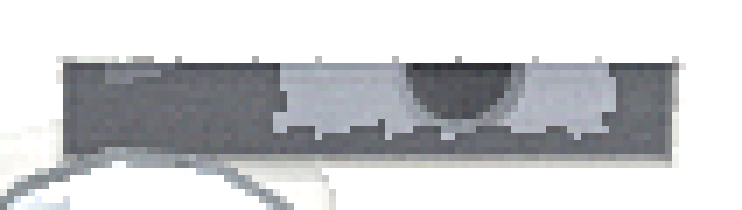

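The enlarged crop shows the round dark hole in the carriage at about col 302, which is stage y ≈ −13 mm. I'll enter the slot just short of it, at y ≈ −6, then feel toward −y.

play_rows(
  steps=[
    {"travel": [0, 0.015, 0.0], "delta_rot": [0, 0, 0]},
    {"travel": [0, 0.03, 0.005], "delta_rot": [0, 0, 0]},
    {"travel": [0, 0.03, 0.015], "delta_rot": [0, 0, 0]},
    {"travel": [0, 0.03, 0.022], "delta_rot": [0, 0, 0]},
    {"travel": [0, 0.03, 0.025], "delta_rot": [0, 0, 0]},
    {"travel": [0, 0.03, 0.028], "delta_rot": [0, 0, 0]},
    {"travel": [0, 0.03, 0.031], "delta_rot": [0, 0, 0]},
    {"travel": [0, 0.03, 0.034], "delta_rot": [0, 0, 0]},
    {"travel": [0, 0.03, 0.036], "delta_rot": [0, 0, 0]},
  ],
)

```text
time: 8.05
tcp_pos: [0.6108, -0.0088, 0.1061]
tcp_rot: [[0.963, -0.27, -0.0], [-0.27, -0.963, 0.0], [-0.0, -0.0, -1.0]]
force: [0.6, 0.4, -0.5]
grip_width: 0.0117
gripper_force: 68.3
```

```bash
python3 -c "
from h import *
to(.6111,-.0088,.099)"
```

```text
t 8.05 p [ 0.6108 -0.0088  0.1061] x [ 0.963 -0.27  -0.   ] y [-0.27  -0.963 -0.   ] z [-1.e-04  0.e+00 -1.e+00] F [ 0.6  0.4 -0.5] M [-0.03 -0.   -0.02] w 0.0117 g 68.33208918571472
travel [ 0.0003 -0.0001  0.0071]
```

The tip is 9 mm below the cover top with no contact. Continue down to touch the carriage.

play_rows(
  steps=[
    {"travel": [0, 0, 0.003], "delta_rot": [0, 0, 0]},
    {"travel": [0, 0, 0.0055], "delta_rot": [0, 0, 0]},
    {"travel": [0, 0, 0.007], "delta_rot": [0, 0, 0]},
    {"travel": [0, 0, 0.0075], "delta_rot": [0, 0, 0]},
    {"travel": [0, 0, 0.008], "delta_rot": [0, 0, 0]},
    {"travel": [0, 0, 0.008], "delta_rot": [0, 0, 0]},
  ],
)

```text
time: 8.8
tcp_pos: [0.6109, -0.0088, 0.0984]
tcp_rot: [[0.963, -0.27, 0.0], [-0.27, -0.963, 0.0], [0.0, -0.0, -1.0]]
force: [-0.2, -0.1, 1.3]
grip_width: 0.0119
gripper_force: 68.4
```

play_rows(
  steps=[
    {"travel": [0, 0, 0.0004], "delta_rot": [0, 0, 0]},
    {"travel": [0, 0, 0.0008], "delta_rot": [0, 0, 0]},
    {"travel": [0, 0, 0.0008], "delta_rot": [0, 0, 0]},
  ],
)

```text
time: 9.18
tcp_pos: [0.6111, -0.0088, 0.098]
tcp_rot: [[0.963, -0.27, 0.001], [-0.27, -0.963, -0.0], [0.001, -0.0, -1.0]]
force: [-1.5, -0.9, 8.8]
grip_width: 0.0121
gripper_force: 69.3
```

Contact at TCP z 0.098 with 8.8 N, which is the carriage face at the expected height. Dragging toward −y.

play_rows(
  steps=[
    {"travel": [0, 0.001, 0.0], "delta_rot": [0, 0, 0]},
    {"travel": [0, 0.002, 0.0], "delta_rot": [0, 0, 0]},
    {"travel": [0, 0.003, 0.0002], "delta_rot": [0, 0, 0]},
    {"travel": [0, 0.004, 0.0002], "delta_rot": [0, 0, 0]},
    {"travel": [0, 0.005, 0.0002], "delta_rot": [0, 0, 0]},
  ],
)

```text
time: 9.8
tcp_pos: [0.6092, -0.0139, 0.097]
tcp_rot: [[0.963, -0.27, -0.001], [-0.27, -0.963, -0.0], [-0.0, 0.0, -1.0]]
force: [0.8, 0.1, -1.6]
grip_width: 0.012
gripper_force: 68.5
```

play_rows(
  steps=[
    {"travel": [0, 0.0005, 0.0001], "delta_rot": [0, 0, 0]},
    {"travel": [0, 0.001, 0.0002], "delta_rot": [0, 0, 0]},
  ],
)

```text
time: 10.05
tcp_pos: [0.6091, -0.0147, 0.097]
tcp_rot: [[0.963, -0.27, -0.0], [-0.27, -0.963, 0.0], [-0.0, 0.0, -1.0]]
force: [0.1, -0.5, -1.1]
grip_width: 0.0117
gripper_force: 68.5
```

play_rows(
  steps=[
    {"travel": [0, 0.0005, 0.0001], "delta_rot": [0, 0, 0]},
    {"travel": [0, 0.001, 0.0002], "delta_rot": [0, 0, 0]},
  ],
)

```text
time: 10.3
tcp_pos: [0.6089, -0.0156, 0.0969]
tcp_rot: [[0.963, -0.27, -0.0], [-0.27, -0.963, 0.0], [-0.0, -0.0, -1.0]]
force: [-0.6, 0.2, -1.4]
grip_width: 0.0119
gripper_force: 68.5
```

The contact force vanished at about y −11 to −13, so the tip is over the hole. Lowering gently.

play_rows(
  steps=[
    {"travel": [0, 0, 0.001], "delta_rot": [0, 0, 0]},
    {"travel": [0, 0, 0.002], "delta_rot": [0, 0, 0]},
    {"travel": [0, 0, 0.003], "delta_rot": [0, 0, 0]},
    {"travel": [0, 0, 0.003], "delta_rot": [0, 0, 0]},
  ],
)

```text
time: 10.8
tcp_pos: [0.6088, -0.0155, 0.0938]
tcp_rot: [[0.963, -0.27, -0.0], [-0.27, -0.963, 0.0], [-0.0, -0.0, -1.0]]
force: [-0.1, -0.8, -0.0]
grip_width: 0.012
gripper_force: 68.5
```

play_rows(
  steps=[
    {"travel": [0, 0, 0.0015], "delta_rot": [0, 0, 0]},
    {"travel": [0, 0, 0.003], "delta_rot": [0, 0, 0]},
    {"travel": [0, 0, 0.0045], "delta_rot": [0, 0, 0]},
    {"travel": [0, 0, 0.006], "delta_rot": [0, 0, 0]},
    {"travel": [0, 0, 0.0075], "delta_rot": [0, 0, 0]},
    {"travel": [0, 0, 0.009], "delta_rot": [0, 0, 0]},
    {"travel": [0, 0, 0.01], "delta_rot": [0, 0, 0]},
    {"travel": [0, 0, 0.01], "delta_rot": [0, 0, 0]},
  ],
)

```text
time: 11.8
tcp_pos: [0.6089, -0.0155, 0.0838]
tcp_rot: [[0.963, -0.27, -0.0], [-0.27, -0.963, 0.0], [-0.0, -0.0, -1.0]]
force: [-0.1, 0.6, -0.6]
grip_width: 0.0117
gripper_force: 68.5
```

play_rows(
  steps=[
    {"travel": [0, 0, 0.0005], "delta_rot": [0, 0, 0]},
    {"travel": [0, 0, 0.001], "delta_rot": [0, 0, 0]},
    {"travel": [0, 0, 0.0015], "delta_rot": [0, 0, 0]},
    {"travel": [0, 0, 0.0015], "delta_rot": [0, 0, 0]},
  ],
)

```text
time: 12.3
tcp_pos: [0.6089, -0.0155, 0.0826]
tcp_rot: [[0.963, -0.27, 0.0], [-0.27, -0.963, 0.0], [0.0, -0.0, -1.0]]
force: [-1.9, 0.1, 3.1]
grip_width: 0.0118
gripper_force: 69.1
```

play_rows(
  steps=[
    {"travel": [0, 0, 0.0005], "delta_rot": [0, 0, 0]},
    {"travel": [0, 0, 0.001], "delta_rot": [0, 0, 0]},
    {"travel": [0, 0, 0.001], "delta_rot": [0, 0, 0]},
  ],
)

```text
time: 12.68
tcp_pos: [0.6091, -0.0155, 0.0825]
tcp_rot: [[0.963, -0.27, 0.0], [-0.27, -0.963, -0.0], [0.001, 0.0, -1.0]]
force: [-8.7, -0.7, 20.6]
grip_width: 0.0119
gripper_force: 71.0
```

The collar seats at TCP z 0.0825 with 20 N, which is the home height. I'll ease off, open slightly and rise clear.

play_rows(
  steps=[
    {"travel": [0, 0, -0.0008], "delta_rot": [0, 0, 0]},
    {"travel": [0, 0, -0.001], "delta_rot": [0, 0, 0]},
  ],
)

```text
time: 12.92
tcp_pos: [0.609, -0.0155, 0.0825]
tcp_rot: [[0.963, -0.27, 0.0], [-0.27, -0.963, 0.0], [0.0, -0.0, -1.0]]
force: [-0.7, 0.2, 3.4]
grip_width: 0.0121
gripper_force: 69.0
```

play_rows(
  steps=[
    {"travel": [0, 0, 0], "delta_rot": [0, 0, 0]},
    {"travel": [0, 0, 0], "delta_rot": [0, 0, 0]},
    {"travel": [0, 0, 0], "delta_rot": [0, 0, 0]},
    {"travel": [0, 0, 0], "delta_rot": [0, 0, 0]},
    {"travel": [0, 0, -0.01], "delta_rot": [0, 0, 0]},
    {"travel": [0, 0, -0.03], "delta_rot": [0, 0, 0]},
    {"travel": [0, 0, -0.055], "delta_rot": [0, 0, 0]},
    {"travel": [0, 0, -0.08], "delta_rot": [0, 0, 0]},
    {"travel": [0, 0, -0.08], "delta_rot": [0, 0, 0]},
  ],
  hand=0.035,
)

```text
time: 14.05
tcp_pos: [0.6101, -0.0155, 0.1656]
tcp_rot: [[0.963, -0.27, 0.004], [-0.27, -0.963, -0.0], [0.004, -0.001, -1.0]]
force: [1.2, -0.8, -1.3]
grip_width: 0.035
gripper_force: 0.0
```

```bash
python3 -c "
from h import *
m=cams.camera_model('wrist')
im=shot('wrist','w5.png'); t=shot('top','t5.png')
st()
T=cams.camera_model('top')
o=np.array([.6127,-.003,.05]);x=np.array([.9627,-.2706,0]);y=np.array([.2706,.9627,0])
for n,p in (('collar',o-.013*y+[0,0,.005]),('htop',o-.013*y+[0,0,.045]),('post',np.array([.5385,.045,.087]))): print(n,np.round(proj(m,p)),np.round(proj(T,p)))
# collar: circle in wrist img around its prediction
w=im[120:384,120:420,::-1]; s=cv2.resize(t[165:225,215:295,::-1],None,fx=4,fy=4)
c=np.zeros((max(w.shape[0],s.shape[0]),w.shape[1]+s.shape[1],3),np.uint8); c[:w.shape[0],:w.shape[1]]=w; c[:s.shape[0],w.shape[1]:]=s
cv2.imwrite('pics/c5.png',c)
"
```

```text
t 14.15 p [ 0.609  -0.0156  0.1633] x [ 0.963 -0.27   0.001] y [-0.27  -0.963 -0.   ] z [ 1.e-03 -2.e-04 -1.e+00] F [0.5 0.3 0.1] M [-0.02  0.01  0.06] w 0.035 g 0.0
collar [256. 195.] [258. 192.]
htop [256. 211.] [258. 189.]
post [206. 310.] [236. 213.]
```

View pics/c5.png

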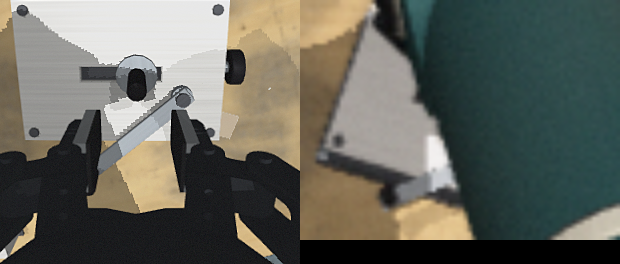

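The pin stands upright with its collar flat over the slot at crop (137,72), and it matches the predicted point (256,195). The keeper is still swung out. Next I close the fingers and go outside the post, to stage (−115, +26).

play_rows(
  steps=[
    {"travel": [-0.03, -0.01, -0.005], "delta_rot": [0, 0, 0]},
    {"travel": [-0.06, -0.02, -0.005], "delta_rot": [0, 0, 0]},
    {"travel": [-0.09, -0.03, -0.005], "delta_rot": [0, 0, 0]},
    {"travel": [-0.115, -0.039, 0.0], "delta_rot": [0, 0, 0]},
    {"travel": [-0.115, -0.039, 0.02], "delta_rot": [0, 0, 0]},
    {"travel": [-0.115, -0.039, 0.045], "delta_rot": [0, 0, 0]},
    {"travel": [-0.115, -0.039, 0.065], "delta_rot": [0, 0, 0]},
    {"travel": [-0.115, -0.039, 0.079], "delta_rot": [0, 0, 0]},
    {"travel": [-0.115, -0.039, 0.079], "delta_rot": [0, 0, 0]},
  ],
  hand=0.0,
  squeeze=30,
)

```text
time: 15.28
tcp_pos: [0.5082, 0.0531, 0.0827]
tcp_rot: [[0.963, -0.27, -0.002], [-0.27, -0.963, 0.0], [-0.002, 0.0, -1.0]]
force: [-0.4, -0.2, 1.4]
grip_width: -0.0004
gripper_force: 0.0
```

play_rows(
  steps=[
    {"travel": [0.002, 0, 0.0], "delta_rot": [0, 0, 0]},
    {"travel": [0.004, 0, 0.0], "delta_rot": [0, 0, 0]},
    {"travel": [0.006, 0, 0.0], "delta_rot": [0, 0, 0]},
    {"travel": [0.008, 0, 0.0], "delta_rot": [0, 0, 0]},
    {"travel": [0.01, 0, 0.0], "delta_rot": [0, 0, 0]},
    {"travel": [0.012, 0, 0.0], "delta_rot": [0, 0, 0]},
    {"travel": [0.014, 0, 0.0], "delta_rot": [0, 0, 0]},
    {"travel": [0.016, 0.0, 0.0], "delta_rot": [0, 0, 0]},
  ],
)

```text
time: 16.27
tcp_pos: [0.5239, 0.0492, 0.0833]
tcp_rot: [[0.963, -0.27, -0.001], [-0.27, -0.963, 0.001], [-0.001, -0.0, -1.0]]
force: [-2.3, 3.4, -0.3]
grip_width: 0.0001
gripper_force: 1.6
```

```bash
cat >> h.py <<'E'
def stg(p):
    o=np.array([.6127,-.003,.05]);d=np.array(p)-o
    return np.round([d[0]*.9627-d[1]*.2706,d[0]*.2706+d[1]*.9627,d[2]],4)
E
python3 -c "
from h import *
s,R=st();print(stg(s['tcp_pos']))"
```

```text
t 16.27 p [0.5239 0.0492 0.0833] x [ 0.963 -0.27  -0.001] y [-0.27  -0.963 -0.   ] z [-6.e-04  5.e-04 -1.e+00] F [-2.3  3.4 -0.3] M [0.7  0.5  0.01] w 0.0001 g 1.5929437056183815
[-0.0996  0.0262  0.0333]
```

First contact with the post, at the expected place. I'll sweep it along its arc.

play_rows(
  steps=[
    {"travel": [0.0036, -0.0028, 0], "delta_rot": [0, 0, 0]},
    {"travel": [0.0072, -0.0055, 0], "delta_rot": [0, 0, 0]},
    {"travel": [0.0109, -0.0079, 0], "delta_rot": [0, 0, 0]},
    {"travel": [0.0146, -0.0102, 0], "delta_rot": [0, 0, 0]},
    {"travel": [0.0185, -0.0123, 0], "delta_rot": [0, 0, 0]},
    {"travel": [0.0223, -0.0142, 0], "delta_rot": [0, 0, 0]},
    {"travel": [0.0263, -0.016, 0], "delta_rot": [0, 0, 0]},
    {"travel": [0.0304, -0.0176, 0], "delta_rot": [0, 0, 0]},
    {"travel": [0.0345, -0.019, 0], "delta_rot": [0, 0, 0]},
    {"travel": [0.0387, -0.0202, 0], "delta_rot": [0, 0, 0]},
  ],
)

```text
time: 17.52
tcp_pos: [0.5672, 0.0577, 0.0834]
tcp_rot: [[0.963, -0.27, -0.0], [-0.27, -0.963, 0.0], [-0.0, -0.0, -1.0]]
force: [-0.9, 0.6, 0.2]
grip_width: -0.0002
gripper_force: 0.5
```

play_rows(
  steps=[
    {"travel": [0.0043, -0.001, 0], "delta_rot": [0, 0, 0]},
    {"travel": [0.0085, -0.0019, 0], "delta_rot": [0, 0, 0]},
    {"travel": [0.0128, -0.0025, 0], "delta_rot": [0, 0, 0]},
    {"travel": [0.0155, -0.0028, 0], "delta_rot": [0, 0, 0]},
    {"travel": [0.018, -0.003, 0], "delta_rot": [0, 0, 0]},
    {"travel": [0.02, -0.003, 0], "delta_rot": [0, 0, 0]},
    {"travel": [0.021, -0.003, 0], "delta_rot": [0, 0, 0]},
  ],
)

```text
time: 18.4
tcp_pos: [0.5879, 0.0549, 0.0834]
tcp_rot: [[0.963, -0.27, -0.0], [-0.27, -0.963, 0.0], [-0.0, 0.0, -1.0]]
force: [0.1, 0.6, -0.3]
grip_width: -0.0002
gripper_force: 0.3
```

```bash
python3 -c "
from h import *
s,R=st();print(stg(s['tcp_pos']))"
```

```text
t 18.4 p [0.5879 0.0549 0.0834] x [ 0.963 -0.27  -0.   ] y [-0.27  -0.963  0.   ] z [-1.e-04  0.e+00 -1.e+00] F [ 0.1  0.6 -0.3] M [0.11 0.08 0.03] w -0.0002 g 0.3341671731323004
[-0.0395  0.049   0.0334]
```

play_rows(
  steps=[
    {"travel": [0.001, 0, 0], "delta_rot": [0, 0, 0]},
    {"travel": [0.002, 0, 0], "delta_rot": [0, 0, 0]},
    {"travel": [0.003, 0, 0], "delta_rot": [0, 0, 0]},
    {"travel": [0.004, 0, 0], "delta_rot": [0, 0, 0]},
  ],
)

```text
time: 18.9
tcp_pos: [0.5918, 0.0538, 0.0834]
tcp_rot: [[0.963, -0.27, -0.0], [-0.27, -0.963, 0.0], [-0.0, -0.0, -1.0]]
force: [-0.6, 0.5, 0.6]
grip_width: 0.0002
gripper_force: 0.3
```

play_rows(
  steps=[
    {"travel": [0.0005, 0, 0], "delta_rot": [0, 0, 0]},
    {"travel": [0.001, 0, 0], "delta_rot": [0, 0, 0]},
  ],
)

```text
time: 19.15
tcp_pos: [0.5925, 0.0537, 0.0833]
tcp_rot: [[0.963, -0.27, -0.001], [-0.27, -0.963, 0.0], [-0.001, 0.0, -1.0]]
force: [-3.7, 1.9, 1.8]
grip_width: 0.0001
gripper_force: 1.9
```

play_rows(
  steps=[
    {"travel": [0.0005, 0, 0], "delta_rot": [0, 0, 0]},
    {"travel": [0.0008, 0, 0], "delta_rot": [0, 0, 0]},
    {"travel": [0.0008, 0, 0], "delta_rot": [0, 0, 0]},
  ],
)

```text
time: 19.52
tcp_pos: [0.5926, 0.0536, 0.0832]
tcp_rot: [[0.963, -0.27, -0.002], [-0.27, -0.963, -0.0], [-0.002, 0.0, -1.0]]
force: [-8.1, 1.0, 4.1]
grip_width: -0.0
gripper_force: 3.9
```

```bash
python3 -c "
from h import *
s,R=st();print(stg(s['tcp_pos']))"
```

```text
t 19.52 p [0.5926 0.0536 0.0832] x [ 0.963 -0.27  -0.002] y [-0.27  -0.963  0.   ] z [-0.0018 -0.     -1.    ] F [-8.1  1.   4.1] M [0.41 1.53 0.04] w -0.0 g 3.9201896265149117
[-0.0347  0.0491  0.0332]
```

The keeper is at its stop: the TCP is held at stage x −34.7 (post ≈ −18) and the force is rising. One firmer press, then back off and rise.

play_rows(
  steps=[
    {"travel": [0.0007, 0, 0], "delta_rot": [0, 0, 0]},
    {"travel": [0.0007, 0, 0], "delta_rot": [0, 0, 0]},
  ],
)

```text
time: 19.77
tcp_pos: [0.5928, 0.0536, 0.0832]
tcp_rot: [[0.963, -0.27, -0.003], [-0.27, -0.963, -0.0], [-0.003, 0.001, -1.0]]
force: [-10.8, 3.0, 7.2]
grip_width: 0.0004
gripper_force: 6.0
```

play_rows(
  steps=[
    {"travel": [-0.002, 0, 0], "delta_rot": [0, 0, 0]},
    {"travel": [-0.006, 0, 0], "delta_rot": [0, 0, 0]},
    {"travel": [-0.015, 0, 0], "delta_rot": [0, 0, 0]},
    {"travel": [-0.03, 0, 0], "delta_rot": [0, 0, 0]},
    {"travel": [-0.045, 0, -0.02], "delta_rot": [0, 0, 0]},
    {"travel": [-0.07, 0, -0.06], "delta_rot": [0, 0, 0]},
    {"travel": [-0.11, -0.02, -0.11], "delta_rot": [0, 0, 0]},
    {"travel": [-0.14, -0.06, -0.16], "delta_rot": [0, 0, 0]},
    {"travel": [-0.16, -0.1, -0.18], "delta_rot": [0, 0, 0]},
    {"travel": [-0.16, -0.13, -0.18], "delta_rot": [0, 0, 0]},
  ],
)

```text
time: 21.02
tcp_pos: [0.4739, 0.2244, 0.2659]
tcp_rot: [[0.964, -0.268, 0.004], [-0.268, -0.964, 0.0], [0.004, -0.001, -1.0]]
force: [0.3, -1.8, -0.4]
grip_width: -0.0
gripper_force: 0.0
```

```bash
python3 -c "
from h import *
T=cams.camera_model('top');S=cams.camera_model('scene')
a=shot('top','t9.png');b=shot('scene','s9.png');st()
o=np.array([.6127,-.003,.05]);x=np.array([.9627,-.2706,0]);y=np.array([.2706,.9627,0])
P=lambda X,Y,Z:o+X*x+Y*y+[0,0,Z]
for n,m,im in(('top',T,a),('scene',S,b)):
  pt=proj(m,P(-.018,.05,.037)); ht=proj(m,P(0,-.013,.045)); print(n,'post exp',np.round(pt,1),'handle exp',np.round(ht,1))
  for q,Z in((pt,.037),(ht,.045)):
    u,v=int(round(q[0])),int(round(q[1])); w=im[v-6:v+7,u-6:u+7].max(2).astype(int); print(w)
"
```

```text
t 21.12 p [0.4743 0.2246 0.2638] x [ 0.964 -0.267  0.001] y [-0.267 -0.964 -0.001] z [ 1.2e-03  9.0e-04 -1.0e+00] F [-0.6 -1.3  0.1] M [-0.08  0.04  0.01] w 0.0003 g 0.0
top post exp [235.6 188.7] handle exp [258.4 188.9]
[[236 236 237 237 237 236 237 237 238 237 238 237 237]
 [236 237 237 236 236 236 236 237 238 237 238 237 238]
 [237 237 237 237 237 237 237 237 236 237 238 238 238]
 [238 237 236 236 235 232 233 235 237 236 238 237 237]
 [237 237 238 237 220 123 142 202 237 238 237 237 237]
 [237 238 236 226 109  27  33 119 234 237 238 237 235]
 [238 237 234 221  63  29  35  65 164 235 235 237 230]
 [237 229 157 142  56  33  34  46 132 200 203 228 229]
 [237 226 157 142  68  13  20  40 113 171 198 199 207]
 [231 169 157 134 126  37  40  76 135 173 198 197 197]
 [237 230 172 170 151 111 122 163 160 172 200 197 200]
 [238 238 238 238 234 203 134 116 127 168 198 190 196]
 [237 237 237 236 238 237 234 204 138 137 119 109 169]]
[[238 237 236 237 236 237 237 237 237 237 237 238 238]
 [236 237 238 237 237 238 236 236 236 238 237 237 236]
 [237 237 238 237 235 236 237 237 237 237 237 238 23
[... 1339 characters left out ...]
74  78  80  83  87  85  87  89  92  91]
 [ 62  67  68  77  77  82  80  83  87  86  89  90  95]
 [ 62  66  68  73  72  78  78  80  83  84  87  89  90]
 [ 56  65  68  70  71  75  77  83  82  84  88  89  91]
 [ 58  61  64  70  68  73  77  79  81  84  87  87  91]
 [ 54  57  62  66  71  72  77  80  82  83  81  86  95]
 [ 49  59  60  68  65  74  72  77  83  85  85  83  88]
 [ 59  56  60  68  71  72  76  78  80  82  84  83  87]
 [ 60  53  61  64  69  66  70  73  80  80  82  86  86]
 [ 78  52  52  59  63  65  74  75  77  75  79  84  86]
 [115  60  56  58  64  66  69  75  74  77  83  84  83]
 [170  78  56  55  62  64  68  71  76  74  84  82  85]
 [208 113  58  54  61  61  69  71  70  76  78  81  85]]
```

Post and handle are both where a shut keeper and a seated pin should put them in the top view. The post is at (235,189) and the handle at (258,189). The arm is clear and touching nothing, so I'm handing in.

```bash
python3 -c "
from station import ticket
print(ticket.close_job())"
```

```text
the job is handed in; nothing more can be done
None
```

The lock pin is home in the carriage hole with its collar flat on the cover, the keeper is shut against its stop over the collar, and the job was handed in at about 21 s with the arm clear; the hand-in gave no verdict.

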